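Pin the cabinet hinge and hold its spring door open

ROBOT

A 6-joint arm with a two-finger parallel gripper is mounted at the origin on the work surface. World frame = base frame: x ahead of the robot, y to its left, z up, the work surface at z = 0. Lengths are in mm, angles in rad, forces in N, time in s.
With the tool pointing down it reaches from about 350 to 875 mm from the base axis. Payload 4.2 kg.
Tool frame: the origin (TCP) lies midway between the tips of the shut fingers; the grasp point (between the pads) lies 19 mm behind it; z points along the fingers, y is the line along which they close (so a half turn about z gives the same grasp; the last joint's range is limited). The gripper opens to 85 mm and grips with 20 to 120 N. Pads are 22 mm wide; open, the fingers measure 114 mm over their backs; the gripper's body (76 mm by 85 mm) begins 54 mm behind the grasp point. The pads swing forward as they close: fully open they stand 13 mm farther back than shut.
Start: joints at [1.539, 0.385, 0.008, 0, -1.194, -0.259], TCP at [179.167, 598.747, 231.312] pointing down, gripper open.
Joint ranges: [-3.14, 3.14], [-1.21, 2.06], [-1.07, 1.41], [-3.16, 2.05], [-2.99, -0.16], [-3.1, 3.1]. Speed limits (rad/s): [2.79, 2.79, 3.14, 3.14, 3.14, 3.14].

INTERFACE

Orientations are given as a unit quaternion [x, y, z, w].
In Python, from bench import arm gives the robot as it stands. The module is installed in compiled form; this text tells all that it offers.
- The arm moves only by the shell command python3 -m handwheel 'ROWS' [OPENING]. ROWS is JSON, a list of rows, each an object of numbers: "x", "y", "z": the shift along the world's x, y, z each as a share of 20 cm, from -1 to 1; "ax", "ay", "az": the turn, a rotation vector about the world's x, y, z each as a share of 90 degrees, from -1 to 1. In form: [{"x": .., "y": .., "z": .., "ax": .., "ay": .., "az": ..}, ...]. A call has exactly 8 rows; each row shifts and turns the commanded pose from where the row before left it; what a row does not reach is not made up. A row lasts 1/10 s, in which the tool goes at most 50 mm and 8.59 degrees, less where a joint would pass 70% of its speed; a pose out of reach is approached as far as the arm can. A call with a number of a shift or a turn outside -1 to 1 is refused whole. A call with a gripper value outside its range is refused whole. OPENING is the opening, from -1 (shut) to 1 (fully open), set as the call begins (- or left out, the last holds). The fingers move at their own pace and stop on an object; the grip force is fixed at half the most. Time passes only in rows, so rows that do not move let the fingers close, or fill a call up. It gives the time, the measured TCP pose, the force, the opening and the grip force at its end, in the units of the state.
- arm.read_state(): the state, without advancing time (a new reading comes with each control period).
- arm.get_image(name): name is "scene" or "top" or "wrist"; returns the picture (384x512x3 uint8, red, green, blue); there is no depth.
- arm.camera_params(name): a dict with "K" (3x3 intrinsics, pixels), "position" and "orientation" of the camera in the world. Camera axes: x right, y down, z forward; pixel columns grow to the right and rows downward; lengths in mm; the calibration is good to about 2 mm. A picture is of the moment at which its call begins: read the wrist's pose just before it. camera_params takes no time and is no camera call; for the wrist camera it gives the pose at the moment of the call.
- arm.job_done(): hands the job in; it is judged then, once.
The state is a dict: "clock": time; "joints": joint angles; "joint_vel": joint speeds; "joint_efforts": joint torques, N m; "position": TCP position; "ee_rot": TCP orientation; "contact_force": force on the tool from outside, world axes, zero at the start; "wrist_torque": the same for the moment, N m; "gripper_width": finger opening in mm; "grasp_force": force on a finger pad.
Only numpy, scipy, OpenCV 4.12 (cv2) and the standard library are available. Lean on these libraries where they do the work, as an engineer would, in place of code of your own. Each camera call takes 0.05 s, during which the arm holds its last target. There are 200 camera calls.

TASK

The upper hinge of the small self-closing cabinet has lost its pin: with the door still shut, take the round-headed hinge pin from the wood block and push it down through the hinge holes until its head sits fully home. Then swing the spring-loaded door open to 60 degrees from shut (its upright bar is the handle) and finish with the gripper holding it still at that angle: do not let go, or it springs shut. Leave the hex bolt, spray can, jar and screwdriver where they are.

Things in the scene. Friction and masses are not known exactly. Their poses are not given: they have to be found in the camera images.
- cabinet: Grey steel bench cabinet, fixed, 170 mm tall. Origin on the bench below the vertical hinge axis; z up; x points from the door into the cabinet (front faces -x), y along the front from the door's free edge towards the hinge. Its body spans x 18 to 188, y -207 to 18 mm. The shut door's panel (12 mm thick, top at 167 mm) spans x 4 to 16, y -206 to -28 mm.
- hinge_hole (a point): Centre of the mouth of the upper hinge's vertical hole, on the hinge axis, on top of its top ear, 180 mm above the bench, 10 mm above the cabinet roof. 12 mm wide, 2 mm chamfer, it runs through the top ear (36 mm square, 10 thick), the door's lug (24) and the bottom ear (10), 46 mm in all, open below. The holes line up at every door angle. Axes as the cabinet's.
- hinge_pin: Plain steel hinge pin, 80 g, standing upright in one of the wood block's two holes, its head resting on the block's top. Origin at the centre of the head's underside; z points up to the head. Round head 20 mm wide, 26 mm tall; shank 10 mm wide reaching 56 mm below the origin, the last 4 mm tapered to 6 mm. Home: origin at the hinge_hole point.
- wood_block: Heavy light-wood offcut, fixed, 160 (x) x 75 (y) x 70 mm (z), origin at the centre of its underside. Two vertical 12 mm holes, 62 mm deep, in its top at x = -40 and +40 mm, y = 0: one holds the hinge pin, the other the spare bolt.
- door (a joint): Door angle in rad about the vertical hinge axis: 0 shut (as at the start), grows as it swings out (clockwise seen from above), stop at 1.8; 60 degrees is 1.047. A spring pulls it shut: 0.4 N m when shut, 0.82 N m at 60 degrees (4.5 N at the bar). It is captive on its lower hinge, so it swings with or without the upper pin.
- bar_grip (a point): Grip point on the axis of the door's upright round steel bar (16 mm wide), 20 mm below its top end, 205 mm above the bench. The bar stands in front of the door and rises 58 mm above its top edge, clear all round there. When shut it is at x -32, y -182 mm in the cabinet frame, 185 mm from the hinge axis; it moves with the door.
- spare_bolt: Bystander: dark hex-headed bolt in the block's other hole, origin under its head; head 26 mm wide, 10 mm tall, shank 9 x 45 mm.
- spray_can: Bystander: blue spray can 60 mm wide, 190 mm tall, standing; origin at the centre of its underside.
- jar: Bystander: small jar with a red lid, 66 mm wide, 80 mm tall, standing; origin at the centre of its underside.
- screwdriver: Bystander: screwdriver about 200 mm long lying on the bench, origin on the bench below its middle.

How it is judged:
By the outcome, as a careful person would: the job done as asked, in the order asked, and still so for the second after the job is handed in, while the arm keeps its last pose, push and grip.
It also fails if it takes over 54 s, if anything falls off the work surface, if the arm or the gripper's body presses on something with over 40 N, if the wrist force passes 120 N, or if a joint passes its speed limit or range.

## Working session

There is one attempt and no reset: what is moved stays moved. The work goes in short steps, Python scripts to look and compute and a shell command to move; the robot and the scene stay as the last step left them, time stands still between calls to the robot, and variables do not carry over. Pictures are saved under pics/ and viewed, at most 10 in all, crops included, and the job is handed in when it is done.

```bash
mkdir -p pics
cat > h.py <<'E'
import numpy as np, cv2
from scipy.spatial.transform import Rotation as R
from bench import arm
def snap(name,f):
    p=arm.camera_params(name); im=arm.get_image(name); cv2.imwrite('pics/'+f,im[:,:,::-1]); return im,p
def proj(p,X):
    c=R.from_quat(p['orientation']).inv().apply(np.atleast_2d(X)-np.array(p['position'])); q=c@np.array(p['K']).T
    return q[:,:2]/q[:,2:]
def onz(p,u,v,z):
    d=R.from_quat(p['orientation']).apply(np.linalg.inv(np.array(p['K']))@[u,v,1]); o=np.array(p['position'])
    return o+d*(z-o[2])/d[2]
E
python3 - <<'E'
from h import *
s=arm.read_state(); print(s['clock'],s['position'],s['ee_rot'],s['gripper_width'])
ims=[]
for n in('scene','top'):
    im,p=snap(n,n+'0.png'); ims.append(im); print(n,p)
print(arm.camera_params('wrist'))
E
```

```text
0.0 [178.99652189 598.19271116 230.2050476 ] [ 9.89433850e-01 -1.44980760e-01 -1.31567021e-04  1.10377418e-03] 85.20728871350376
scene {'K': array([[368.98700873,   0.        , 254.05761217],
       [  0.        , 368.98700873, 189.19710865],
       [  0.        ,   0.        ,   1.        ]]), 'position': array([1192.40876224,  128.94665189,  864.65706257]), 'orientation': array([ 0.66510549,  0.66830299, -0.24015334, -0.2309376 ])}
top {'K': array([[416.52014675,   0.        , 253.69666772],
       [  0.        , 416.52014675, 192.99233848],
       [  0.        ,   0.        ,   1.        ]]), 'position': array([ 456.61026532,  137.61270466, 1147.3255072 ]), 'orientation': array([ 0.71022098, -0.70126242,  0.04500173, -0.0423322 ])}
{'K': array([[268.19865005,   0.        , 255.30398453],
       [  0.        , 268.19865005, 191.45400358],
       [  0.        ,   0.        ,   1.        ]]), 'position': array([253.43428836, 576.79581758, 372.39961508]), 'orientation': array([-0.58996225,  0.79293348,  0.12167813, -0.0916268 ])}
```

View pics/top0.png

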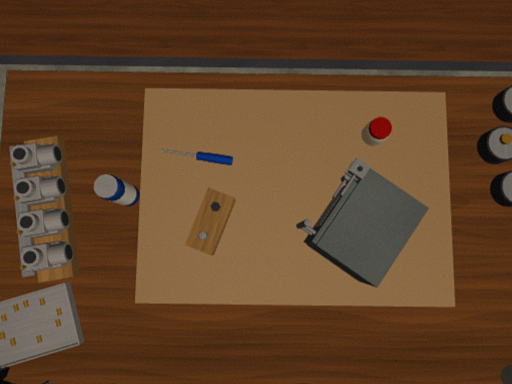

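View pics/scene0.png

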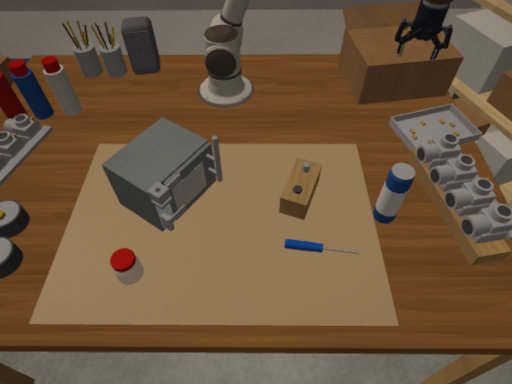

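The top view shows the pin (light head) near (203,236), the dark bolt near (215,206), the hinge near (360,167) and the bar near (303,226). I'll enlarge both and compute positions.

Run:
```python
from h import *
a=cv2.imread('pics/top0.png'); s=cv2.imread('pics/scene0.png')
A=cv2.resize(a[180:260,180:260],(300,300),interpolation=cv2.INTER_CUBIC)
B=cv2.resize(a[150:290,290:430],(490,490),interpolation=cv2.INTER_CUBIC)
C=cv2.resize(s[155:215,275:325],(250,300),interpolation=cv2.INTER_CUBIC)
o=np.zeros((600,800,3),np.uint8);o[:300,:300]=A;o[:490,305:795]=B;o[300:,:250]=C
cv2.imwrite('pics/crop1.png',o)
p=arm.camera_params('top')
for n,u,v,z in(('pin',203,236,96),('bolt',215,206,80),('hinge',360,167,180),('bar',303,226,225),('can',105,187,190),('jar',380,128,80)): print(n,onz(p,u,v,z).round())
```

```text
pin [477. 260.  96.]
bolt [554. 233.  80.]
hinge [ 642. -116.  180.]
bar [499.  25. 225.]
can [585. 479. 190.]
jar [ 766. -196.   80.]
```

View pics/crop1.png

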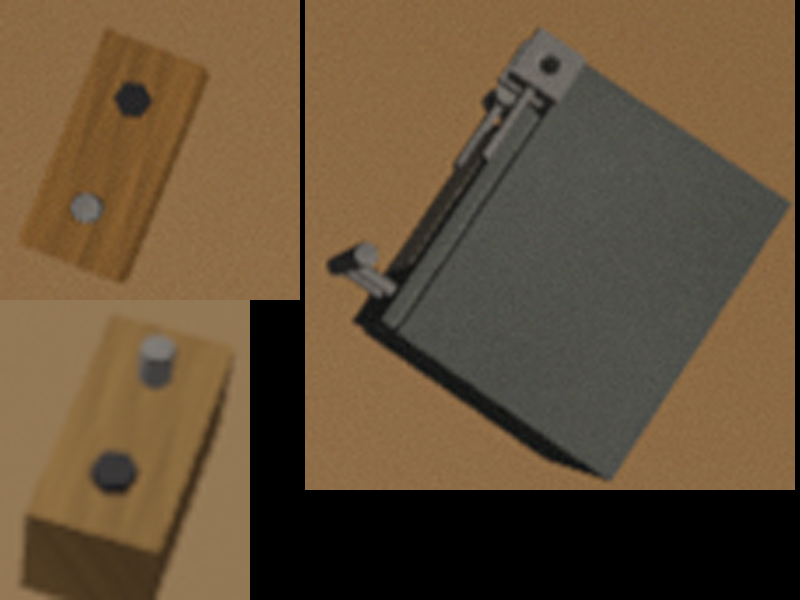

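Run:
```python
from h import *
p=arm.camera_params('top')
P=onz(p,202.9,235.5,96);B=onz(p,215.2,206.7,80);H=onz(p,360,168.3,180);G=onz(p,307.7,222.3,225)
print(P,B,np.linalg.norm((P-B)[:2]),H,G,np.linalg.norm((H-G)[:2]))
d=(B-P);print('block ang',np.degrees(np.arctan2(d[1],d[0])))
d=H-G;a=np.degrees(np.arctan2(d[1],d[0]))-np.degrees(np.arctan2(182,32));print('cab yaw',a)
s=arm.read_state();r=R.from_quat(s['ee_rot']).as_matrix();print(r.round(3),np.degrees(np.arctan2(r[1,1],r[0,1])))
w=arm.camera_params('wrist');print(R.from_quat(w['orientation']).as_matrix().round(2))
rt=r.T@(np.array(w['position'])-s['position']);print(rt)
```

```text
[478.05811815 260.61889459  96.        ] [552.42870656 232.91309054  80.        ] 79.36369445863514 [ 638.77688261 -115.46904221  180.        ] [507.39173219  14.50600502 225.        ] 184.81225786112603
block ang -20.432229456031006
cab yaw -124.71882034883012
[[ 0.958 -0.287 -0.001]
 [-0.287 -0.958 -0.002]
 [ 0.     0.002 -1.   ]] -106.66893143794996
[[-0.29 -0.91 -0.29]
 [-0.96  0.27  0.08]
 [ 0.    0.3  -0.95]]
[  77.4590744    -0.49257517 -142.05179654]
```

```bash
python3 -m handwheel '[{"x":0.125,"y":-0.14,"z":-0.025},{"x":0.125,"y":-0.14,"z":-0.025},{"x":0.125,"y":-0.14,"z":-0.025},{"x":0.125,"y":-0.14,"z":-0.025},{"x":0.125,"y":-0.14,"z":-0.025},{"x":0.125,"y":-0.14,"z":-0.025},{"x":0.125,"y":-0.14,"z":-0.025},{"x":0.125,"y":-0.14,"z":-0.025}]' && python3 -m handwheel '[{"x":0.125,"y":-0.14,"z":-0.025},{"x":0.125,"y":-0.14,"z":-0.025},{"x":0.125,"y":-0.14,"z":-0.025},{"x":0.125,"y":-0.14,"z":-0.025},{},{},{},{}]'
python3 - <<'E'
from h import *
im,p=snap('wrist','w1.png')
print(proj(p,[[478,260.6,96],[552.4,232.9,80]]))
E
```

```text
[[ 626.58588092 -393.78027717]
 [ 654.55974917 -556.55054223]]invalid input at $[0]: expected keys x, y, z, ax, ay, az
```

View pics/w1.png

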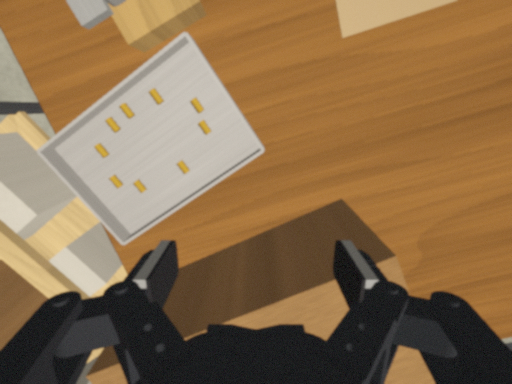

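The picture shows only the start view (parts tray, open fingers near the bottom): the call was refused because all six keys are required. Resending.

```bash
python3 -m handwheel '[{"x":0.125,"y":-0.14,"z":-0.025,"ax":0,"ay":0,"az":0},{"x":0.125,"y":-0.14,"z":-0.025,"ax":0,"ay":0,"az":0},{"x":0.125,"y":-0.14,"z":-0.025,"ax":0,"ay":0,"az":0},{"x":0.125,"y":-0.14,"z":-0.025,"ax":0,"ay":0,"az":0},{"x":0.125,"y":-0.14,"z":-0.025,"ax":0,"ay":0,"az":0},{"x":0.125,"y":-0.14,"z":-0.025,"ax":0,"ay":0,"az":0},{"x":0.125,"y":-0.14,"z":-0.025,"ax":0,"ay":0,"az":0},{"x":0.125,"y":-0.14,"z":-0.025,"ax":0,"ay":0,"az":0}]' && python3 -m handwheel '[{"x":0.125,"y":-0.14,"z":-0.025,"ax":0,"ay":0,"az":0},{"x":0.125,"y":-0.14,"z":-0.025,"ax":0,"ay":0,"az":0},{"x":0.125,"y":-0.14,"z":-0.025,"ax":0,"ay":0,"az":0},{"x":0.125,"y":-0.14,"z":-0.025,"ax":0,"ay":0,"az":0},{"x":0,"y":0,"z":0,"ax":0,"ay":0,"az":0},{"x":0,"y":0,"z":0,"ax":0,"ay":0,"az":0},{"x":0,"y":0,"z":0,"ax":0,"ay":0,"az":0},{"x":0,"y":0,"z":0,"ax":0,"ay":0,"az":0}]'
python3 - <<'E'
from h import *
im,p=snap('wrist','w2.png')
print(proj(p,[[478,260.6,96],[552.4,232.9,80]]))
E
```

```text
clock: 0.95
position: [379.9, 373.4, 191.0]
ee_rot: [0.989, -0.145, -0.0, 0.0]
contact_force: [-0.3, -0.0, -0.2]
gripper_width: 85.3
grasp_force: 0.0
clock: 1.75
position: [478.7, 263.6, 171.5]
ee_rot: [0.99, -0.144, 0.0, -0.0]
contact_force: [-0.3, 0.2, 0.5]
gripper_width: 85.3
grasp_force: 0.0
[[259.58443848 200.88522626]
 [266.17509381 104.24139875]]
```

View pics/w2.png

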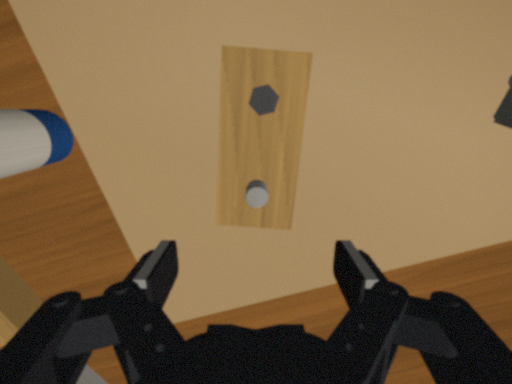

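The head's top face is at about (257,200), within 2 mm of the prediction, so I'll descend and grip.

```bash
python3 -m handwheel '[{"x":0,"y":-0.002,"z":-0.12,"ax":0,"ay":0,"az":0},{"x":0,"y":-0.002,"z":-0.12,"ax":0,"ay":0,"az":0},{"x":0,"y":-0.002,"z":-0.12,"ax":0,"ay":0,"az":0},{"x":0,"y":-0.002,"z":-0.08,"ax":0,"ay":0,"az":0},{"x":0,"y":0,"z":-0.045,"ax":0,"ay":0,"az":0},{"x":0,"y":0,"z":0,"ax":0,"ay":0,"az":0},{"x":0,"y":0,"z":0,"ax":0,"ay":0,"az":0},{"x":0,"y":0,"z":0,"ax":0,"ay":0,"az":0}]' && python3 -m handwheel '[{"x":0,"y":0,"z":0,"ax":0,"ay":0,"az":0},{"x":0,"y":0,"z":0,"ax":0,"ay":0,"az":0},{"x":0,"y":0,"z":0,"ax":0,"ay":0,"az":0},{"x":0,"y":0,"z":0,"ax":0,"ay":0,"az":0},{"x":0,"y":0,"z":0,"ax":0,"ay":0,"az":0},{"x":0,"y":0,"z":0,"ax":0,"ay":0,"az":0},{"x":0,"y":0,"z":0,"ax":0,"ay":0,"az":0},{"x":0,"y":0,"z":0,"ax":0,"ay":0,"az":0}]' -1
```

```text
clock: 2.6
position: [479.7, 261.9, 75.5]
ee_rot: [0.989, -0.145, 0.001, -0.001]
contact_force: [-0.1, 0.0, 0.4]
gripper_width: 85.4
grasp_force: 0.0
clock: 3.4
position: [479.5, 261.5, 74.7]
ee_rot: [0.989, -0.145, 0.0, -0.0]
contact_force: [0.1, 0.4, 2.9]
gripper_width: 18.1
grasp_force: 58.5
```

```bash
python3 -m handwheel '[{"x":0,"y":0,"z":0.15,"ax":0,"ay":0,"az":0},{"x":0,"y":0,"z":0.22,"ax":0,"ay":0,"az":0},{"x":0,"y":0,"z":0.22,"ax":0,"ay":0,"az":0},{"x":0,"y":0,"z":0.22,"ax":0,"ay":0,"az":0},{"x":0,"y":0,"z":0.22,"ax":0,"ay":0,"az":0},{"x":0.0725,"y":-0.171,"z":0.07,"ax":0,"ay":0,"az":0},{"x":0.0725,"y":-0.171,"z":0,"ax":0,"ay":0,"az":0},{"x":0.0725,"y":-0.171,"z":0,"ax":0,"ay":0,"az":0}]' && python3 -m handwheel '[{"x":0.0725,"y":-0.171,"z":0,"ax":0,"ay":0,"az":0},{"x":0.0725,"y":-0.171,"z":0,"ax":0,"ay":0,"az":0},{"x":0.0725,"y":-0.171,"z":0,"ax":0,"ay":0,"az":0},{"x":0.0725,"y":-0.171,"z":0,"ax":0,"ay":0,"az":0},{"x":0.0725,"y":-0.171,"z":0,"ax":0,"ay":0,"az":0},{"x":0.0725,"y":-0.171,"z":0,"ax":0,"ay":0,"az":0},{"x":0.0725,"y":-0.171,"z":0,"ax":0,"ay":0,"az":0},{"x":0.0725,"y":-0.171,"z":0,"ax":0,"ay":0,"az":0}]' && python3 -m handwheel '[{"x":0,"y":0,"z":-0.04,"ax":0,"ay":0,"az":0},{"x":0,"y":0,"z":-0.04,"ax":0,"ay":0,"az":0},{"x":0,"y":0,"z":-0.04,"ax":0,"ay":0,"az":0},{"x":0,"y":0,"z":0,"ax":0,"ay":0,"az":0},{"x":0,"y":0,"z":0,"ax":0,"ay":0,"az":0},{"x":0,"y":0,"z":0,"ax":0,"ay":0,"az":0},{"x":0,"y":0,"z":0,"ax":0,"ay":0,"az":0},{"x":0,"y":0,"z":0,"ax":0,"ay":0,"az":0}]'
python3 - <<'E'
from h import *
im,p=snap('wrist','w3.png')
s=arm.read_state();print(s['position'],s['ee_rot'])
t=np.array(s['position'])
print(proj(p,[[638.8,-115.5,180],t+[0,0,-60.7],t+[0,0,-56.7],t+[0,0,-4.7]]).round(1))
a,b=100,400
cv2.imwrite('pics/w3c.png',cv2.resize(im[130:330,140:380,::-1],(720,600),interpolation=cv2.INTER_CUBIC))
E
```

```text
clock: 4.2
position: [522.4, 157.5, 294.2]
ee_rot: [0.99, -0.144, -0.0, -0.0]
contact_force: [0.6, 0.6, -2.0]
gripper_width: 17.3
grasp_force: 60.2
clock: 5.0
position: [638.4, -116.4, 293.0]
ee_rot: [0.989, -0.145, -0.001, -0.0]
contact_force: [1.1, 0.1, -1.0]
gripper_width: 17.9
grasp_force: 60.2
clock: 5.8
position: [638.8, -114.8, 270.8]
ee_rot: [0.989, -0.145, 0.0, -0.0]
contact_force: [-0.6, -0.0, -0.6]
gripper_width: 18.1
grasp_force: 60.2
[ 638.71819822 -114.89801353  270.67554639] [ 9.89463342e-01 -1.44783316e-01  2.87696028e-04 -5.51366202e-05]
[[256.7 195.4]
 [256.1 207.3]
 [256.2 209.1]
 [256.4 240.1]]
```

View pics/w3c.png

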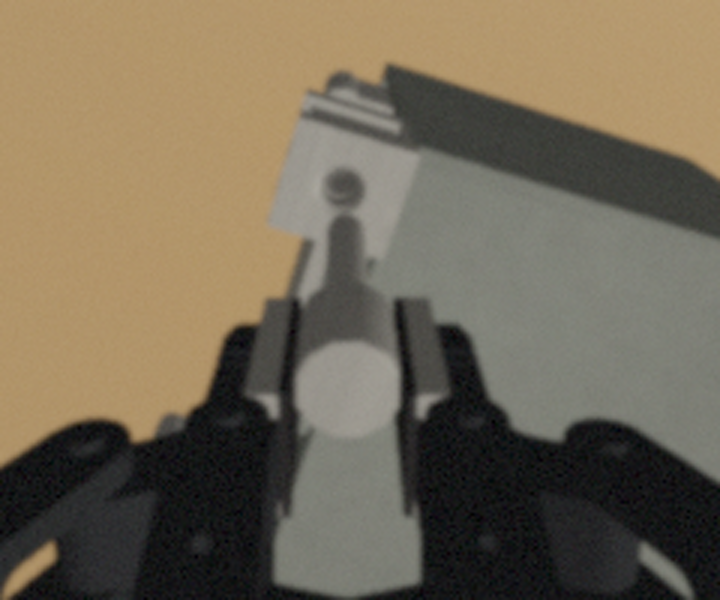

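The hole mouth is at full-image pixel (254.4,192.5), the pin tip's far edge at about (255,201), and the head's top disc centre at about (256,259.3). Working out the offset next.

Run:
```python
from h import *
p=arm.camera_params('wrist'); t=np.array(arm.read_state()['position'])
print('hole',onz(p,254.4,192.5,180)); print('head',onz(p,256,259.3,t[2]+21.3)-t)
# tip far edge model: contour of taper, compare
r=R.from_quat(arm.read_state()['ee_rot']).as_matrix()
def top(dx,dy):
    c=t+[dx,dy,0]; a=np.linspace(0,6.28,60)
    q=np.vstack([proj(p,c+np.c_[ro*np.cos(a),ro*np.sin(a),0*a-z]) for ro,z in((3,60.7),(5,56.7))]); return q[:,1].min(),(q[:,0].min()+q[:,0].max())/2
print(top(0,0),top(*(r[:2,0]*1)),top(*(r[:2,1]*1)))
# top camera check of hole & pin head
im,p2=snap('top','t2.png'); print(proj(p2,[t+[0,0,21.3]]))
```

```text
hole [ 642.00462823 -114.39721489  180.        ]
head [ 2.71995386 -0.61537586 21.3       ]
(np.float64(203.2096955169142), np.float64(256.0358208922518)) (np.float64(202.0146502559517), np.float64(256.03658174467233)) (np.float64(203.20963148296144), np.float64(257.29583999332965))
[[373.51742098 158.58575263]]
```

```bash
python3 -m handwheel '[{"x":0.005,"y":0.003,"z":-0.03,"ax":0,"ay":0,"az":0},{"x":0,"y":0,"z":-0.03,"ax":0,"ay":0,"az":0},{"x":0,"y":0,"z":-0.03,"ax":0,"ay":0,"az":0},{"x":0,"y":0,"z":-0.03,"ax":0,"ay":0,"az":0},{"x":0,"y":0,"z":-0.03,"ax":0,"ay":0,"az":0},{"x":0,"y":0,"z":-0.02,"ax":0,"ay":0,"az":0},{"x":0,"y":0,"z":0,"ax":0,"ay":0,"az":0},{"x":0,"y":0,"z":0,"ax":0,"ay":0,"az":0}]'; python3 -m handwheel '[{"x":0,"y":0,"z":-0.015,"ax":0,"ay":0,"az":0},{"x":0,"y":0,"z":-0.015,"ax":0,"ay":0,"az":0},{"x":0,"y":0,"z":0,"ax":0,"ay":0,"az":0},{"x":0,"y":0,"z":0,"ax":0,"ay":0,"az":0},{"x":0,"y":0,"z":0,"ax":0,"ay":0,"az":0},{"x":0,"y":0,"z":0,"ax":0,"ay":0,"az":0},{"x":0,"y":0,"z":0,"ax":0,"ay":0,"az":0},{"x":0,"y":0,"z":0,"ax":0,"ay":0,"az":0}]'
```

```text
clock: 6.7
position: [639.7, -114.2, 236.2]
ee_rot: [0.989, -0.145, -0.0, -0.0]
contact_force: [-0.8, 0.3, -1.4]
gripper_width: 18.0
grasp_force: 60.3
clock: 7.5
position: [639.7, -114.3, 230.1]
ee_rot: [0.989, -0.145, -0.0, -0.0]
contact_force: [1.3, 2.9, -2.6]
gripper_width: 17.8
grasp_force: 60.1
```

The tip is inside the hole with a small side force. Easing toward it and continuing down.

```bash
python3 -m handwheel '[{"x":0.001,"y":0.002,"z":-0.01,"ax":0,"ay":0,"az":0},{"x":0,"y":0,"z":-0.015,"ax":0,"ay":0,"az":0},{"x":0,"y":0,"z":-0.015,"ax":0,"ay":0,"az":0},{"x":0,"y":0,"z":-0.015,"ax":0,"ay":0,"az":0},{"x":0,"y":0,"z":0,"ax":0,"ay":0,"az":0},{"x":0,"y":0,"z":0,"ax":0,"ay":0,"az":0},{"x":0,"y":0,"z":0,"ax":0,"ay":0,"az":0},{"x":0,"y":0,"z":0,"ax":0,"ay":0,"az":0}]'
```

```text
clock: 8.3
position: [639.7, -114.1, 219.1]
ee_rot: [0.989, -0.145, -0.0, 0.0]
contact_force: [1.1, 2.1, -1.5]
gripper_width: 17.7
grasp_force: 60.2
```

```bash
python3 -m handwheel '[{"x":0.001,"y":0.002,"z":-0.02,"ax":0,"ay":0,"az":0},{"x":0,"y":0,"z":-0.02,"ax":0,"ay":0,"az":0},{"x":0,"y":0,"z":-0.02,"ax":0,"ay":0,"az":0},{"x":0,"y":0,"z":-0.02,"ax":0,"ay":0,"az":0},{"x":0,"y":0,"z":-0.02,"ax":0,"ay":0,"az":0},{"x":0,"y":0,"z":0,"ax":0,"ay":0,"az":0},{"x":0,"y":0,"z":0,"ax":0,"ay":0,"az":0},{"x":0,"y":0,"z":0,"ax":0,"ay":0,"az":0}]'; python3 -m handwheel '[{"x":0,"y":0.001,"z":-0.02,"ax":0,"ay":0,"az":0},{"x":0,"y":0,"z":-0.015,"ax":0,"ay":0,"az":0},{"x":0,"y":0,"z":-0.015,"ax":0,"ay":0,"az":0},{"x":0,"y":0,"z":-0.01,"ax":0,"ay":0,"az":0},{"x":0,"y":0,"z":0,"ax":0,"ay":0,"az":0},{"x":0,"y":0,"z":0,"ax":0,"ay":0,"az":0},{"x":0,"y":0,"z":0,"ax":0,"ay":0,"az":0},{"x":0,"y":0,"z":0,"ax":0,"ay":0,"az":0}]'
```

```text
clock: 9.1
position: [640.2, -113.8, 199.5]
ee_rot: [0.989, -0.145, 0.0, 0.0]
contact_force: [0.0, -0.5, -1.4]
gripper_width: 17.7
grasp_force: 60.2
clock: 9.9
position: [640.2, -113.5, 187.5]
ee_rot: [0.989, -0.145, 0.0, -0.0]
contact_force: [-0.1, 0.3, -0.3]
gripper_width: 18.1
grasp_force: 60.2
```

```bash
python3 -m handwheel '[{"x":0,"y":0,"z":-0.005,"ax":0,"ay":0,"az":0},{"x":0,"y":0,"z":-0.005,"ax":0,"ay":0,"az":0},{"x":0,"y":0,"z":-0.005,"ax":0,"ay":0,"az":0},{"x":0,"y":0,"z":-0.005,"ax":0,"ay":0,"az":0},{"x":0,"y":0,"z":0,"ax":0,"ay":0,"az":0},{"x":0,"y":0,"z":0,"ax":0,"ay":0,"az":0},{"x":0,"y":0,"z":0,"ax":0,"ay":0,"az":0},{"x":0,"y":0,"z":0,"ax":0,"ay":0,"az":0}]'
```

```text
clock: 10.7
position: [640.1, -113.5, 184.7]
ee_rot: [0.989, -0.145, 0.001, 0.0]
contact_force: [-1.3, 1.4, 5.4]
gripper_width: 17.9
grasp_force: 60.9
```

The head bottomed out with 5 N at the expected height. A small extra push, then release and rise.

```bash
python3 -m handwheel '[{"x":0,"y":0,"z":-0.005,"ax":0,"ay":0,"az":0},{"x":0,"y":0,"z":-0.005,"ax":0,"ay":0,"az":0},{"x":0,"y":0,"z":0,"ax":0,"ay":0,"az":0},{"x":0,"y":0,"z":0,"ax":0,"ay":0,"az":0},{"x":0,"y":0,"z":0,"ax":0,"ay":0,"az":0},{"x":0,"y":0,"z":0,"ax":0,"ay":0,"az":0},{"x":0,"y":0,"z":0,"ax":0,"ay":0,"az":0},{"x":0,"y":0,"z":0,"ax":0,"ay":0,"az":0}]'; python3 -m handwheel '[{"x":0,"y":0,"z":0,"ax":0,"ay":0,"az":0},{"x":0,"y":0,"z":0,"ax":0,"ay":0,"az":0},{"x":0,"y":0,"z":0,"ax":0,"ay":0,"az":0},{"x":0,"y":0,"z":0,"ax":0,"ay":0,"az":0},{"x":0,"y":0,"z":0,"ax":0,"ay":0,"az":0},{"x":0,"y":0,"z":0,"ax":0,"ay":0,"az":0},{"x":0,"y":0,"z":0,"ax":0,"ay":0,"az":0},{"x":0,"y":0,"z":0.02,"ax":0,"ay":0,"az":0}]' 1;  python3 -m handwheel '[{"x":0,"y":0,"z":0.1,"ax":0,"ay":0,"az":0},{"x":0,"y":0,"z":0.1,"ax":0,"ay":0,"az":0},{"x":0,"y":0,"z":0.1,"ax":0,"ay":0,"az":0},{"x":0,"y":0,"z":0.1,"ax":0,"ay":0,"az":0},{"x":0,"y":0,"z":0.1,"ax":0,"ay":0,"az":0},{"x":0,"y":0,"z":0,"ax":0,"ay":0,"az":0},{"x":0,"y":0,"z":0,"ax":0,"ay":0,"az":0},{"x":0,"y":0,"z":0,"ax":0,"ay":0,"az":0}]'
python3 - <<'E'
from h import *
im,p=snap('wrist','w4.png'); s=arm.read_state();print(s['position'],np.round(s['joints'],3))
print(proj(p,[[639,-113.6,206],[639,-113.6,180],[508,16,225]]))
cv2.imwrite('pics/w4c.png',cv2.resize(im[100:300,100:400,::-1],(780,520),interpolation=cv2.INTER_CUBIC))
E
```

```text
clock: 11.5
position: [640.2, -113.5, 184.7]
ee_rot: [0.99, -0.144, 0.001, 0.0]
contact_force: [-4.9, 2.2, 10.4]
gripper_width: 18.0
grasp_force: 61.6
clock: 12.3
position: [639.7, -113.4, 184.8]
ee_rot: [0.989, -0.145, -0.001, 0.0]
contact_force: [0.3, -0.5, -0.1]
gripper_width: 85.4
grasp_force: 0.0
clock: 13.1
position: [639.4, -113.3, 283.9]
ee_rot: [0.989, -0.145, -0.001, -0.0]
contact_force: [-0.3, -0.2, -1.2]
gripper_width: 85.6
grasp_force: 0.0
[ 639.47259036 -113.35464981  283.81368432] [ 0.073  0.401  0.163 -0.    -1.336  1.207]
[[256.38637545 200.36706854]
 [256.28081834 191.3073234 ]
 [168.48735205 362.39294946]]
```

View pics/w4c.png

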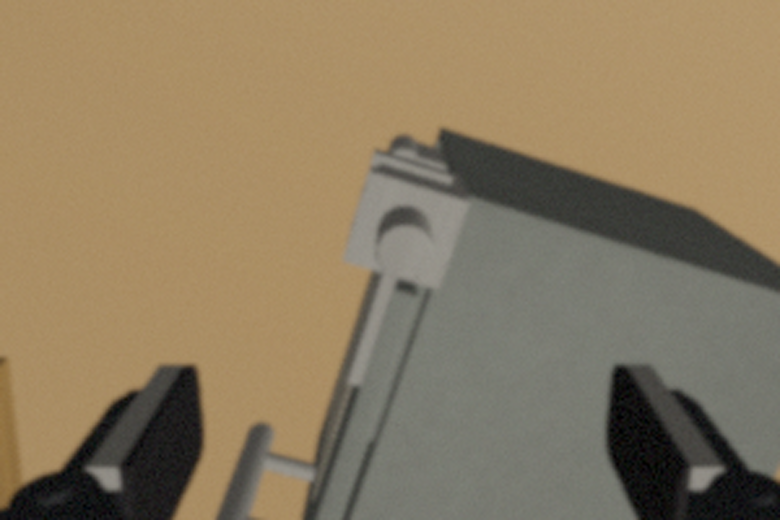

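The pin head sits on the ear with no gap: head disc at crop (404,245), ear around it. Next, move above the bar and align the finger line with the swing tangent.

```bash
python3 -m handwheel '[{"x":-0.13,"y":0.13,"z":0,"ax":0,"ay":0,"az":-0.055},{"x":-0.13,"y":0.13,"z":0,"ax":0,"ay":0,"az":-0.055},{"x":-0.13,"y":0.13,"z":0,"ax":0,"ay":0,"az":-0.055},{"x":-0.13,"y":0.13,"z":0,"ax":0,"ay":0,"az":-0.055},{"x":-0.137,"y":0.127,"z":0,"ax":0,"ay":0,"az":-0.055},{"x":0,"y":0,"z":0,"ax":0,"ay":0,"az":0},{"x":0,"y":0,"z":0,"ax":0,"ay":0,"az":0},{"x":0,"y":0,"z":0,"ax":0,"ay":0,"az":0}]'
python3 - <<'E'
from h import *
im,p=snap('wrist','w5.png'); s=arm.read_state()
r=R.from_quat(s['ee_rot']).as_matrix();print(s['position'],np.degrees(np.arctan2(r[1,1],r[0,1])))
print(proj(p,[[508,16,225],[508,16,167],[639,-113.6,206]]))
E
```

```text
clock: 13.95
position: [509.0, 15.7, 284.9]
ee_rot: [0.935, -0.354, -0.0, 0.0]
contact_force: [1.0, -0.4, -0.0]
gripper_width: 85.5
grasp_force: 0.0
[509.19466168  15.50036054 284.7845162 ] -131.4450167419334
[[256.65036597 208.48168081]
 [256.3571758  187.73358999]
 [272.68714484 -59.71913491]]
```

View pics/w5.png

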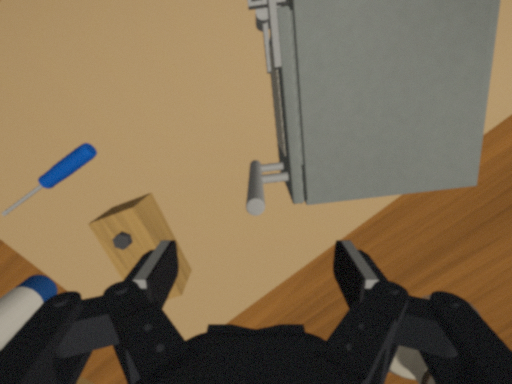

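The bar's top disc is at (256,206), centred between the fingers. Descending and gripping.

```bash
python3 -m handwheel '[{"x":-0.003,"y":0,"z":-0.12,"ax":0,"ay":0,"az":0},{"x":0,"y":0,"z":-0.12,"ax":0,"ay":0,"az":0},{"x":0,"y":0,"z":-0.12,"ax":0,"ay":0,"az":0},{"x":0,"y":0,"z":-0.1,"ax":0,"ay":0,"az":0},{"x":0,"y":0,"z":-0.035,"ax":0,"ay":0,"az":0},{"x":0,"y":0,"z":0,"ax":0,"ay":0,"az":0},{"x":0,"y":0,"z":0,"ax":0,"ay":0,"az":0},{"x":0,"y":0,"z":0,"ax":0,"ay":0,"az":0}]' && python3 -m handwheel '[{"x":0,"y":0,"z":0,"ax":0,"ay":0,"az":0},{"x":0,"y":0,"z":0,"ax":0,"ay":0,"az":0},{"x":0,"y":0,"z":0,"ax":0,"ay":0,"az":0},{"x":0,"y":0,"z":0,"ax":0,"ay":0,"az":0},{"x":0,"y":0,"z":0,"ax":0,"ay":0,"az":0},{"x":0,"y":0,"z":0,"ax":0,"ay":0,"az":0},{"x":0,"y":0,"z":0,"ax":0,"ay":0,"az":0},{"x":0,"y":0,"z":0,"ax":0,"ay":0,"az":0}]' -1
python3 - <<'E'
from h import *
t=np.array(arm.read_state()['position'])[:2]; print(t)
H=np.array([639,-113.8]); v=t-H; print(np.hypot(*v), np.degrees(np.arctan2(v[1],v[0])))
v=v/np.hypot(*v)*185
q=[R.from_euler('z',-a,degrees=True).apply([*v,0])[:2] for a in range(0,61,4)]
print(np.round(np.diff(q,axis=0)/200,4), q[-1]-q[0])
E
```

```text
clock: 14.8
position: [509.0, 16.0, 187.5]
ee_rot: [0.935, -0.354, 0.001, -0.001]
contact_force: [-0.3, -0.4, 0.4]
gripper_width: 85.2
grasp_force: 0.0
clock: 15.6
position: [508.4, 16.4, 186.6]
ee_rot: [0.935, -0.353, 0.0, -0.0]
contact_force: [-0.4, 2.5, 1.8]
gripper_width: 14.6
grasp_force: 58.5
[508.4233479   16.36321315]
184.37115861975906 135.09085026982228
[[ 0.0471  0.0441]
 [ 0.0501  0.0407]
 [ 0.0528  0.0371]
 [ 0.0553  0.0333]
 [ 0.0575  0.0294]
 [ 0.0594  0.0253]
 [ 0.061   0.0211]
 [ 0.0623  0.0168]
 [ 0.0634  0.0124]
 [ 0.0641  0.008 ]
 [ 0.0645  0.0035]
 [ 0.0646 -0.001 ]
 [ 0.0643 -0.0055]
 [ 0.0638 -0.01  ]
 [ 0.0629 -0.0144]] [178.62013057  48.16481034]
```

```bash
python3 -m handwheel '[{"x":0.047,"y":0.044,"z":0,"ax":0,"ay":0,"az":-0.0444},{"x":0.05,"y":0.041,"z":0,"ax":0,"ay":0,"az":-0.0444},{"x":0.053,"y":0.037,"z":0,"ax":0,"ay":0,"az":-0.0444},{"x":0.055,"y":0.033,"z":0,"ax":0,"ay":0,"az":-0.0444},{"x":0.0575,"y":0.0295,"z":0,"ax":0,"ay":0,"az":-0.0444},{"x":0.0595,"y":0.0255,"z":0,"ax":0,"ay":0,"az":-0.0444},{"x":0.061,"y":0.021,"z":0,"ax":0,"ay":0,"az":-0.0444},{"x":0,"y":0,"z":0,"ax":0,"ay":0,"az":0}]'
python3 - <<'E'
from h import *
s=arm.read_state();t=np.array(s['position'])[:2]; v=t-[639,-113.8]; print(np.hypot(*v), 135.09-np.degrees(np.arctan2(v[1],v[0])),s['contact_force'],s['wrist_torque'])
E
```

```text
clock: 16.4
position: [585.0, 63.8, 186.6]
ee_rot: [0.822, -0.569, -0.001, -0.0]
contact_force: [-5.1, 6.6, 6.1]
gripper_width: 14.4
grasp_force: 59.3
185.5931980637147 28.184159418908663 [-5.09608749  6.63052631  6.10251723] [1.66487193 1.34393285 0.03509811]
```

```bash
python3 -m handwheel '[{"x":0.062,"y":0.019,"z":0,"ax":0,"ay":0,"az":-0.0444},{"x":0.063,"y":0.0145,"z":0,"ax":0,"ay":0,"az":-0.0444},{"x":0.064,"y":0.008,"z":0,"ax":0,"ay":0,"az":-0.0444},{"x":0.0645,"y":0.0035,"z":0,"ax":0,"ay":0,"az":-0.0444},{"x":0.0645,"y":-0.001,"z":0,"ax":0,"ay":0,"az":-0.0444},{"x":0.0645,"y":-0.0055,"z":0,"ax":0,"ay":0,"az":-0.0444},{"x":0.064,"y":-0.01,"z":0,"ax":0,"ay":0,"az":-0.0444},{"x":0.063,"y":-0.0145,"z":0,"ax":0,"ay":0,"az":-0.0444}]'; python3 -m handwheel '[{"x":0,"y":0,"z":0,"ax":0,"ay":0,"az":0},{"x":0,"y":0,"z":0,"ax":0,"ay":0,"az":0},{"x":0,"y":0,"z":0,"ax":0,"ay":0,"az":0},{"x":0,"y":0,"z":0,"ax":0,"ay":0,"az":0},{"x":0,"y":0,"z":0,"ax":0,"ay":0,"az":0},{"x":0,"y":0,"z":0,"ax":0,"ay":0,"az":0},{"x":0,"y":0,"z":0,"ax":0,"ay":0,"az":0},{"x":0,"y":0,"z":0,"ax":0,"ay":0,"az":0}]'
python3 - <<'E'
from h import *
s=arm.read_state();t=np.array(s['position'])[:2]; v=t-[639,-113.8]; print(np.hypot(*v), 135.09-np.degrees(np.arctan2(v[1],v[0])),s['contact_force'])
im,p=snap('top','t5.png')
cv2.imwrite('pics/t5c.png',cv2.resize(im[110:250,270:430,::-1],(640,560),interpolation=cv2.INTER_CUBIC))
print(proj(p,[[*t,225],[639,-113.8,206],[639,-113.8,180]]))
E
```

```text
clock: 17.2
position: [686.6, 67.1, 186.7]
ee_rot: [-0.633, 0.774, 0.001, 0.001]
contact_force: [-1.9, 6.6, 3.5]
gripper_width: 14.7
grasp_force: 59.1
clock: 18.0
position: [686.3, 67.1, 186.6]
ee_rot: [-0.634, 0.773, 0.001, 0.001]
contact_force: [-2.5, 6.3, 2.7]
gripper_width: 14.7
grasp_force: 59.0
187.01266655895952 59.754297302001106 [-2.49878658  6.33887164  2.73828532]
[[284.20913866 142.95572535]
 [362.18899528 166.13532242]
 [359.29171575 168.19766558]]
```

View pics/t5c.png

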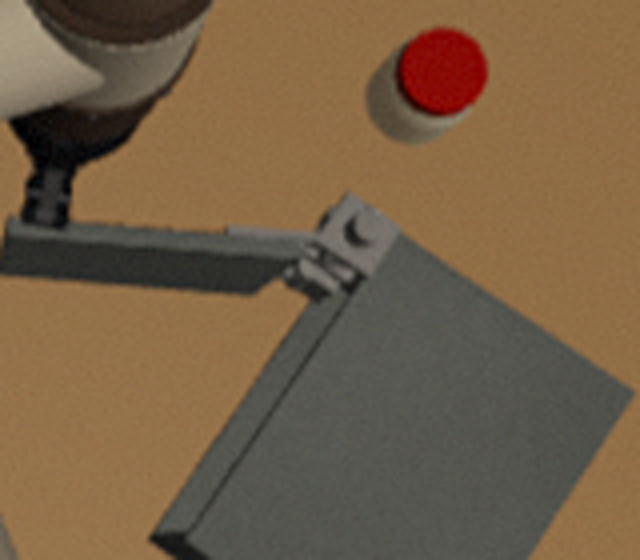

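The door stands open with the gripper on its bar and the pin head at about (355,225) in the crop. The chord, TCP angle and tool turn all give about 60°, and the arm is settled, so I'm handing in.

```bash
python3 -c "
from bench import arm
print(arm.job_done())"
```

```text
the job is handed in; nothing more can be done
None
```

The hinge pin is fully home in the upper hinge, the gripper is holding the door still at about 60° (measured 59.8°), and the job was handed in at about 18 s; the bystander objects were never touched.

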